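# Raise the filter funnel to clear the bottle and bring the bottle under it

### The arm

A 6-joint arm with a two-finger parallel gripper is mounted at the origin on a cart in front of the work surface, level with it; the furniture and walls round the work are solid. World frame = base frame: x ahead of the robot, y to its left, z up, the work surface at z = 0. Lengths are in m, angles in rad, forces in N, time in s.
With the tool pointing down it reaches from about 0.35 to 0.85 m from the base axis. Payload 8.1 kg.
Tool frame: the origin (TCP) lies at the very end of the fingers, on their centre line; the grasp point (between the pads) lies 19 mm behind it; z points along the fingers, y is the line along which they close (so a half turn about z gives the same grasp; the last joint's range is limited). The gripper opens to 93 mm and grips with 3 to 60 N. Pads are 15 mm wide; open, the fingers measure 128 mm over their backs; the gripper's body (75 mm by 188 mm) begins 65 mm behind the grasp point.
Start: joints at [1.17, 0.13, 1.488, -0, 1.523, -0.085], TCP at [0.186, 0.57, 0.189] pointing down, gripper open.
Joint ranges: [-2.96, 2.96], [-0.89, 2.26], [0.02, 2.5], [-1.34, 4.48], [0, 2.73], [-2.66, 2.66]. Speed limits (rad/s): [2.39, 2.39, 2.79, 3.14, 3.14, 3.14].

### API

Orientations are given as a rotation vector (axis times angle).
In Python, from plant import robot gives the robot as it stands.
- The arm moves only by the tool play_rows, never from a script. Its argument "deltas" is one flat list of numbers, 5 for each row, row after row: the shift along the tool's x, y, z in mm, then the turn about the tool's z in degrees, then the finger opening in mm, from 0 to 93. A call has 1 to 10 rows; each row shifts and turns the commanded pose from where the row before left it, along the tool's axes as they then stand; what a row does not reach is not made up. A row lasts 1/12 s, in which the tool goes at most 41.7 mm and 7.16 degrees, less where a joint would pass 70% of its speed; a pose out of reach is approached as far as the arm can. A call with a gripper value outside its range is refused whole. The fingers move at their own pace and stop on an object; "newtons" is the grip in N (left out, the last holds). Time passes only in rows, so rows that do not move let the fingers close. It gives the time, the measured TCP pose, the force, the opening and the grip force at its end, in the units of the state.
- robot.read_state(): the state, without advancing time (a new reading comes with each control period).
- robot.read_camera(name): name is "scene" or "top" or "wrist"; returns a dict with "pixels" (480x640x3 uint8, blue, green, red), "mtx" (3x3 intrinsics, pixels), "eye" and "rotation" of the camera in the world. Camera axes: x right, y up, looking along -z (the intrinsics and any distortion apply to the point x, -y, -z); pixel columns grow to the right and rows downward; lengths in m; the calibration is good to about 2 mm. A picture is of the moment at which its call begins. There is no depth.
- robot.close_job(): hands the job in; it is judged then, once.
The state is a dict: "t": time; "q": joint angles; "dq": joint speeds; "joint_torque": joint torques, N m; "tool_pos": TCP position; "orientation": TCP orientation; "force": force on the tool from outside, world axes, zero at the start; "wrist_torque": the same for the moment, N m; "opening": finger opening in m; "gripper_force": force on a finger pad.
Only numpy, scipy, OpenCV 4.12 (cv2) and the standard library are available. Lean on these libraries where they do the work, as an engineer would, in place of code of your own. Each camera call takes 0.05 s, during which the arm holds its last target. There are 200 camera calls.

### The job

The funnel on the filter stand hangs too low for the open white bottle. Lift its sliding holder until the pawl catches the lowest notch at which the spout clears the bottle's mouth, and let it hang there on the pawl. Then slide the bottle under the funnel so that it stands upright with its mouth centred below the spout; leave the jar, the tumbler and the other bottle alone.

Things in the scene. Friction and masses are not known exactly. Their poses are not given: they have to be found in the camera images.
- filter_stand: Laboratory filter stand, heavy, does not shift. Grey base plate (150 mm along x; y from -75 to +51 mm; 14 mm high), upright steel column 16 x 24 mm, 280 mm high, with saw teeth on its -y edge. Origin: on the table below the column's axis. +y points from the column to the funnel, -x to the side of the handle (roughly to the robot's right), z up.
- funnel_holder (a joint): Height (m, up) of the sliding funnel holder. It hangs by its pawl on notches at 0, 0.025, 0.050, 0.075 and 0.100. Lifting takes 3 to 6 N; the pawl clicks in about 3 mm above a notch (go 5 to 15 mm above); let go, the holder drops back onto that notch. Spout tip = 42 mm + this value above the table, so the 78 mm bottle first clears at 0.050. Starts on 0 or 0.025.
- handle_bar (a point): Middle of the holder's lifting handle: black round cross bar, 14 mm thick, 96 mm long, along the stand's y, on a 12 mm shank, 62 mm in front (-x) of the column's axis, 92 mm + joint value above the table. Between bar and sleeve 39 mm are free on each side of the shank. Lift it from below with the fingers (tool tilted about 45 degrees) or grip it.
- spout_tip (a point): Centre of the lower end of the funnel's stem. The white funnel (64 mm across the rim, 64 mm high, stem 14 mm thick) is clamped in the ring of the holder, spout down, 112 mm from the column's axis along the stand's +y; its rim is 64 mm above this point. Ring and arm are at 47 mm above this point.
- pawl (a joint): Pawl at the -y side of the column, above the sleeve: 0 rad fully in a notch, about 0.2 rad when it rides over a tooth tip. A light spring presses it in.
- pawl_tail (a point): Outer face of the pawl's upright black thumb tail (18 mm wide). Pressed towards the column (stand's +y) with 4 to 6 N it frees the pawl and the holder sinks to the bottom: only needed to lower it.
- extract_bottle: Open white plastic bottle, 43 mm diameter, 78 mm high with a 32 mm wide neck (from 65 mm up), about 0.1 kg, standing on the table on the handle's side of the funnel (to the right of it). Origin: centre of its underside, z up.
- bottle_mouth (a point): Centre of the bottle's mouth, 78 mm above its underside; the opening is about 20 mm wide.
- soil_jar: Plastic jar with a purple lid, 91 mm diameter, 70 mm high, origin at the centre of its underside; stays where it is.
- tumbler: Glass tumbler, 83 mm diameter, 85 mm high, origin at the centre of its underside; stays where it is.
- reagent_bottle: Closed white bottle, 46 mm diameter, 80 mm high, origin at the centre of its underside; stays where it is.
Things that resemble listed ones, but are neither listed nor needed, are in the scene too. Leave any red or turquoise look-alike of the extract_bottle alone.

How it is judged:
By the outcome, as a careful person would: the job done as asked, in the order asked, and still so for the second after the job is handed in, with the robot touching nothing.
It also fails if it takes over 48 s, if anything falls off the work surface, if the arm or the gripper's body presses on something with over 40 N, if the wrist force passes 120 N, or if a joint passes its speed limit or range.

## Working session

There is one attempt and no reset: what is moved stays moved. The work goes in short steps, Python scripts to look and compute and a tool call to move; the robot and the scene stay as the last step left them, time stands still between calls to the robot, and variables do not carry over. Pictures are saved under pics/ and viewed, at most 10 in all, crops included, and the job is handed in when it is done.

Besides the shell and the picture viewer there is one more tool, called after "Emit:" as name(argument=value, ...), one argument or row to a line, values as JSON. play_rows: Moves the arm, as the interface text tells. Its arguments: {"type":"object","properties":{"deltas":{"type":"array"},"newtons":{"type":"number"}},"required":["deltas"]}

```bash
mkdir -p pics; cat > h.py <<'E'
import numpy as np, cv2
from plant import robot
def cam(n,save=None):
    c=robot.read_camera(n)
    if save: cv2.imwrite('pics/'+save,c['pixels'])
    return c
def ray(c,u,v):
    K=np.array(c['mtx']);d=np.linalg.inv(K)@[u,v,1]
    d=np.array(c['rotation'])@[d[0],-d[1],-d[2]]
    return np.array(c['eye']),d/np.linalg.norm(d)
def onz(c,u,v,z):
    e,d=ray(c,u,v); return e+d*(z-e[2])/d[2]
def tri(c1,p1,c2,p2):
    e1,d1=ray(c1,*p1);e2,d2=ray(c2,*p2)
    s=np.linalg.lstsq(np.c_[d1,-d2],e2-e1,rcond=None)[0]
    a=e1+s[0]*d1;b=e2+s[1]*d2
    return (a+b)/2,np.linalg.norm(a-b)
def proj(c,p):
    q=np.array(c['rotation']).T@(np.array(p)-c['eye']); q=np.array(c['mtx'])@[q[0],-q[1],-q[2]]
    return q[:2]/q[2]
E
python3 - <<'E'
from h import *
np.set_printoptions(precision=3,suppress=True)
for n in('scene','top'):
    c=cam(n,n+'0.png');print(n,c['eye'],c['rotation'],c['mtx'],c.keys())
print(robot.read_state())
E
```

```text
scene [-0.196 -0.698  0.606] [ 1.048 -0.499 -0.817] [[517.446   0.    306.731]
 [  0.    517.446 236.884]
 [  0.      0.      1.   ]] dict_keys(['pixels', 'mtx', 'eye', 'rotation'])
top [ 0.369 -0.083  1.387] [ 0.117 -0.106 -1.583] [[607.412   0.    320.8  ]
 [  0.    607.412 237.557]
 [  0.      0.      1.   ]] dict_keys(['pixels', 'mtx', 'eye', 'rotation'])
{'t': 0.1, 'q': array([ 1.17 ,  0.131,  1.489, -0.   ,  1.523, -0.085]), 'dq': array([ 0.   , -0.002, -0.003, -0.   ,  0.002, -0.   ]), 'joint_torque': array([  0.001, -56.134, -49.309,   0.077,   0.029,  -0.   ]), 'tool_pos': array([0.186, 0.57 , 0.188]), 'orientation': array([-0.494, -3.102,  0.003]), 'force': array([-0.196, -0.104, -0.191]), 'wrist_torque': array([ 0.019, -0.007,  0.001]), 'gripper_force': 0.0, 'opening': 0.0926845389550628}
```

View pics/scene0.png

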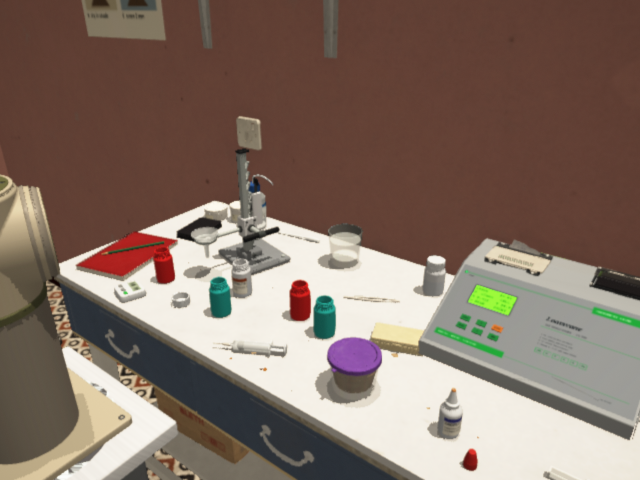

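View pics/top0.png

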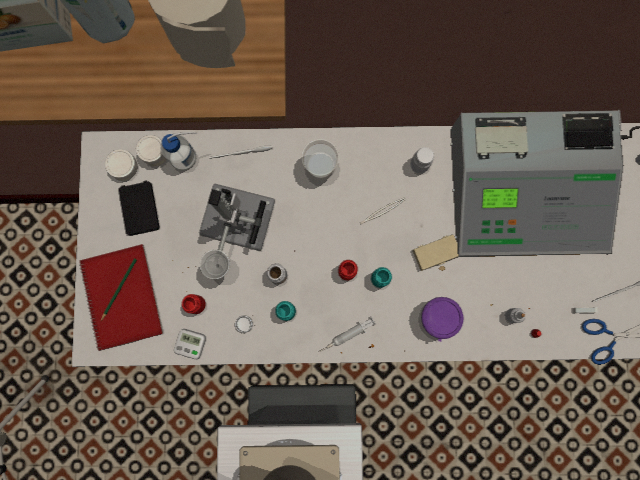

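The bottle candidates in scene/top pixels are:
- White open bottle: scene (241,278), top (277,272).
- Red bottles: scene (164,266) and (300,300).
- Turquoise bottles: scene (220,297) and (325,316).
- Closed white bottle: scene (434,275).
- Dropper: scene (450,415).

I choose the white open one at (241,278), right of the funnel at scene (205,240). I'll check it in a close crop.

```bash
sed -i "s/np.array(c\['rotation'\])/cv2.Rodrigues(np.array(c['rotation']))[0]/" h.py
python3 - <<'E'
from h import *
s=cv2.imread('pics/scene0.png')[140:310,140:310];t=cv2.imread('pics/top0.png')[170:310,180:320]
cv2.imwrite('pics/crop0.png',np.hstack([cv2.resize(s,(400,400),interpolation=2),cv2.resize(t,(400,400),interpolation=2)]))
np.set_printoptions(precision=4,suppress=True)
c=cam('top');s=cam('scene')
print('proj tcp',proj(c,[.186,.57,.188]),proj(s,[.186,.57,.188]))
print('mouth',onz(c,277,270,.078),'reagent',onz(c,424,155,.08),'jar',onz(c,441,318,.07),'tumb',onz(c,320,157,.085))
E
```

```text
proj tcp [-13.1552 425.5462] [-32.919  200.5753]
mouth [0.4865 0.0204 0.078 ] reagent [ 0.7366 -0.3064  0.08  ] jar [ 0.3786 -0.3307  0.07  ] tumb [ 0.7345 -0.0762  0.085 ]
```

View pics/crop0.png

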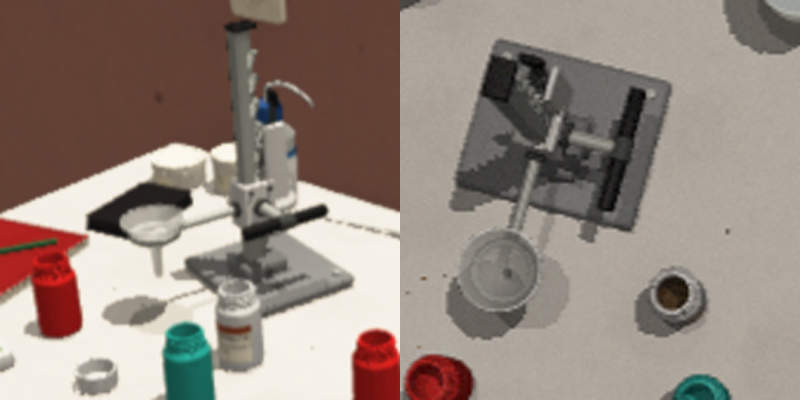

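The crop shows the white open bottle with its dark mouth at top px (277,272), right of the funnel. The bar is on the right of the stand, with ends at top px (263,202) and (253,243).

```bash
python3 - <<'E'
from h import *
np.set_printoptions(precision=4,suppress=True)
c=cam('top');s=cam('scene')
T=lambda x,y:(180+(x-400)/2.857,170+y/2.857); S=lambda x,y:(140+x/2.353,140+y/2.353)
cor=[onz(c,*T(*p),.014)[:2] for p in[(497,40),(671,82),(633,230),(457,187)]]
cor=np.array(cor);print(cor,[np.linalg.norm(cor[i]-cor[i-1]) for i in range(4)])
ey=cor[2]+cor[3]-cor[0]-cor[1]; ey/=np.linalg.norm(ey);ex=np.array([ey[1],-ey[0]])
o=cor.mean(0)+ey*.012; print('origin',o,'ey',ey,'yaw',np.degrees(np.arctan2(ex[1],ex[0])))
for a,b in[((638,92),(325,212)),((607,208),(246,234))]: print('bar end',tri(c,T(*a),s,S(*b)))
print('rim',tri(c,T(500,271),s,S(150,222)))
sp=o+ey*.112;hb=o-ex*.062
print('spout pred',sp,'handle',hb)
for j in(0,.025): print(j,'handle px',proj(c,[*hb,.092+j]),proj(s,[*hb,.092+j]),'rim',proj(c,[*sp,.106+j]),proj(s,[*sp,.106+j]),'tip',proj(s,[*sp,.042+j]))
print('meas px bar',T(622,150),S(286,223),'rim',T(500,271),S(150,222),'tip',S(158,277))
print('mouth tri',tri(c,T(675,293),s,S(239,288)))
E
```

```text
[[0.6942 0.1707]
 [0.6572 0.0297]
 [0.5373 0.0605]
 [0.5742 0.2016]] [np.float64(0.12386664203196537), np.float64(0.14577518911532727), np.float64(0.12373707980113277), np.float64(0.14580057680732497)]
origin [0.6041 0.1186] ey [-0.9685  0.2489] yaw 75.58737306936587
bar end (array([0.6357, 0.0469, 0.0896]), np.float64(0.004996458536290889))
bar end (array([0.5463, 0.0702, 0.0934]), np.float64(0.004663766464875119))
rim (array([0.498 , 0.1497, 0.1026]), np.float64(0.0018312659333233451))
spout pred [0.4956 0.1465] handle [0.5887 0.0586]
0 handle px [258.6622 222.6139] [259.9544 234.916 ] rim [216.4989 265.4653] [203.3566 233.7256] tip [206.1079 258.5734]
0.025 handle px [257.3752 220.6684] [259.3802 225.0933] rim [214.3587 264.3188] [202.2464 223.6991] tip [205.0484 249.0044]
meas px bar (257.7038851942597, 222.50262513125656) (261.54696132596683, 234.77263068423287) rim (215.00175008750438, 264.85474273713686) (203.74840628984276, 234.34764130896727) tip (207.1483212919677, 257.72205694857627)
mouth tri (array([0.4831, 0.0201, 0.0777]), np.float64(0.00575629184180436))
```

Emit:
play_rows(
  deltas=[0, 0, 0, -6.4, 50, 0, 0, 0, -6.4, 50, 0, 0, 0, -6.4, 50, 0, 0, 0, -6.4, 50, -10, -30, 0, 0, 50, -10, -30, 0, 0, 50, -10, -30, 0, 0, 50, -10, -30, 0, 0, 50, -10, -30, 0, 0, 50, -10, -30, 0, 0, 50],
)

```text
t: 1.13
tool_pos: [0.2696, 0.3983, 0.1886]
orientation: [-0.206, 3.135, 0.0]
force: [0.6, -1.2, -0.0]
opening: 0.0501
gripper_force: 0.0
```

Emit:
play_rows(
  deltas=[-10, -30, 0, 0, 50, -10, -30, 0, 0, 50, -10, -30, 0, 0, 50, -10, -30, 0, 0, 50, -10, -30, 0, 0, 50, -10, -30, 0, 0, 50, -10, -30, 0, 0, 50, -10, -30, 0, 0, 50, -10, -30, 0, 0, 50, 0, -30, 0, 0, 50],
)

```text
t: 1.97
tool_pos: [0.3988, 0.1125, 0.1888]
orientation: [-0.205, 3.134, 0.0]
force: [0.1, 1.1, 0.1]
opening: 0.0499
gripper_force: 0.0
```

```bash
cat >> h.py <<'E'
def togo(p):
    s=robot.read_state();R=cv2.Rodrigues(np.array(s['orientation']))[0]
    print('pos',np.round(s['tool_pos'],4),'yaw_y',np.degrees(np.arctan2(R[1,1],R[0,1])).round(2),'axis z',R[:,2].round(3),'F',np.round(s['force'],1),'t',s['t'])
    print('delta tool mm',np.round(R.T@(np.array(p)-s['tool_pos'])*1000,1))
E
python3 -c "
from h import *
togo([.551,.0685,.073])
c=cam('scene');t=cam('top')
cv2.imwrite('pics/a.png',np.hstack([cv2.resize(c['pixels'][100:320,80:300],(400,400)),cv2.resize(t['pixels'][140:360,140:360],(400,400))]))"
```

```text
pos [0.3988 0.1125 0.1888] yaw_y 97.49 axis z [ 0.001  0.    -1.   ] F [0.1 1.1 0.1] t 1.9667
delta tool mm [-145.   -63.5  116. ]
```

View pics/a.png

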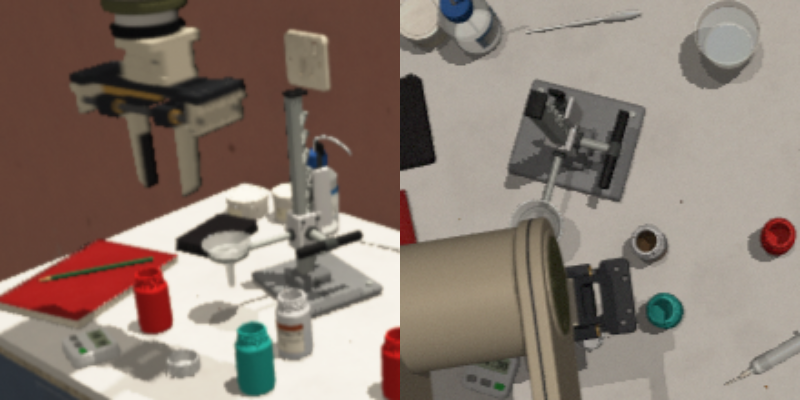

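The gripper is open and empty at top-right of the stand's front, the body is long along the closing line as assumed, and the bar is free. Next I shift sideways, then move forward.

Emit:
play_rows(
  deltas=[0, -32, 0, 0, 50, 0, -31.5, 0, 0, 50, -25, 0, 0, 0, 50, -25, 0, 0, 0, 50, -25, 0, 0, 0, 50, -25, 0, 0, 0, 50, -25, 0, 0, 0, 50, -20, 0, 0, 0, 50, 0, 0, 0, 0, 50],
)

```text
t: 2.82
tool_pos: [0.5519, 0.0712, 0.1878]
orientation: [0.206, -3.135, -0.001]
force: [1.1, 0.4, 0.6]
opening: 0.0501
gripper_force: 0.0
```

```bash
python3 -c "
from h import *
togo([.551,.0685,.073]);print(robot.read_state()['q'])
c=cam('scene');t=cam('wrist');s=cam('top')
cv2.imwrite('pics/b.png',np.hstack([cv2.resize(c['pixels'][80:280,150:350],(400,400)),cv2.resize(t['pixels'],(400,300))[np.r_[0:300,[299]*100]]]))"
```

```text
pos [0.5519 0.0712 0.1878] yaw_y 97.53 axis z [-0.  0. -1.] F [1.1 0.4 0.6] t 2.8167
delta tool mm [  1.3  -2.6 114.8]
[ 3.58481183e-02  1.35699131e-02  1.61223437e+00  4.03892432e-04
  1.51592190e+00 -1.66640574e+00]
```

View pics/b.png

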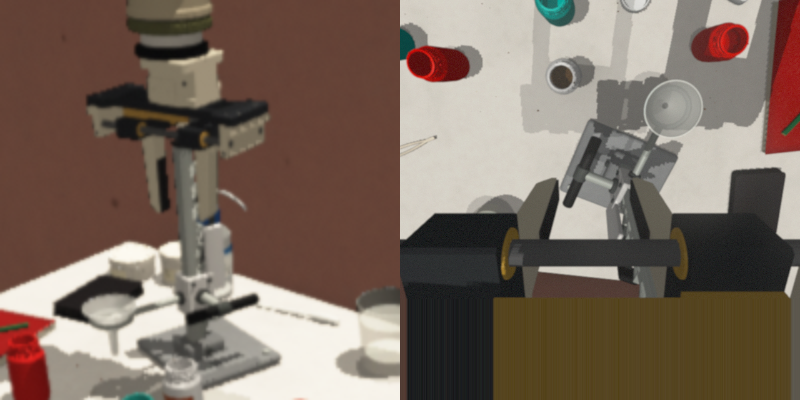

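The column stands just behind and between the fingers. The wrist view shows the bar at about (312,227)–(272,328) in full pixels. I'll check that against the prediction.

```bash
python3 - <<'E'
from h import *
np.set_printoptions(precision=4,suppress=True)
w=cam('wrist')
g=w['pixels'].max(2); m=((g<70)*255).astype(np.uint8)[200:345,255:335]
n,l,st,ce=cv2.connectedComponentsWithStats(m)
for i in range(1,n):
    if st[i,4]>150: 
        p=np.argwhere(l==i)[:,::-1]+[255,200]; r=cv2.minAreaRect(p.astype(np.float32)); bp=cv2.boxPoints(r);print(st[i],r);
        e=[(bp[j]+bp[(j+1)%4])/2 for j in range(4)]; print([ (q,onz(w,*q,.094)) for q in e])
o=np.array([.6041,.1186]);ey=np.array([-.9685,.2489]);ex=np.array([.2489,.9685])
for k in(-.048,0,.048): print(k,o-.062*ex+k*ey,proj(w,[*(o-.062*ex+k*ey),.092]))
print('rim',proj(w,[*(o+.112*ey),.106]),'meas',((675-400)*1.6,108*1.6))
print(w['eye'])
E
```

```text
[ 28  20  40  56 985] ((304.2981262207031, 248.53402709960938), (19.67374038696289, 58.70492172241211), 24.943904876708984)
[(array([295.3788, 244.3855], dtype=float32), array([0.564 , 0.0607, 0.094 ])), (array([316.677 , 221.9195], dtype=float32), array([0.545 , 0.0739, 0.094 ])), (array([313.2174, 252.6825], dtype=float32), array([0.5687, 0.0745, 0.094 ])), (array([291.9193, 275.1486], dtype=float32), array([0.5886, 0.061 , 0.094 ]))]
[  7  88  30  45 664] ((275.64947509765625, 310.7886962890625), (16.042469024658203, 44.979835510253906), 23.96249008178711)
[(array([268.3196, 307.531 ], dtype=float32), array([0.6178, 0.0461, 0.094 ])), (array([284.7835, 290.2372], dtype=float32), array([0.6016, 0.0571, 0.094 ])), (array([282.9794, 314.0464], dtype=float32), array([0.6219, 0.0579, 0.094 ])), (array([266.5154, 331.3402], dtype=float32), array([0.6386, 0.0468, 0.094 ]))]
-0.048 [0.6352 0.0466] [267.001  326.1754]
0 [0.5887 0.0586] [288.8109 273.8204]
0.048 [0.5422 0.0705] [312.5175 216.9122]
rim [434.4275 169.6781] meas (440.0, 172.8)
[0.4675 0.0599 0.384 ]
```

Emit:
play_rows(
  deltas=[-2, -2, 15, 0, 44, 0, 0, 20, 0, 44, 0, 0, 20, 0, 44, 0, 0, 15, 0, 44, 0, 0, 0, 0, 44],
)

```text
t: 3.43
tool_pos: [0.5488, 0.0684, 0.1152]
orientation: [0.205, -3.129, -0.0]
force: [0.1, -0.4, -0.8]
opening: 0.0443
gripper_force: 0.0
```

Emit:
play_rows(
  deltas=[0, 0, 10, 0, 44, 0, 0, 10, 0, 44, 0, 0, 10, 0, 44, 0, 0, 10, 0, 44, 0, 0, 5, 0, 44, 0, 0, 0, 0, 44],
)

```text
t: 3.93
tool_pos: [0.5509, 0.0683, 0.0718]
orientation: [0.205, -3.132, -0.0]
force: [0.5, -0.2, 0.0]
opening: 0.0437
gripper_force: 0.0
```

```bash
python3 -c "
from h import *
togo([.5545,.069,.073])
c=cam('scene');t=cam('wrist')
cv2.imwrite('pics/c.png',np.hstack([cv2.resize(c['pixels'][120:280,180:340],(400,400)),cv2.resize(t['pixels'],(400,300))[np.r_[0:300,[299]*100]]]))"
```

```text
pos [0.5509 0.0683 0.0718] yaw_y 97.5 axis z [-0.003 -0.    -1.   ] F [ 0.5 -0.2  0. ] t 3.9333
delta tool mm [-3.7  0.3 -1.2]
```

View pics/c.png

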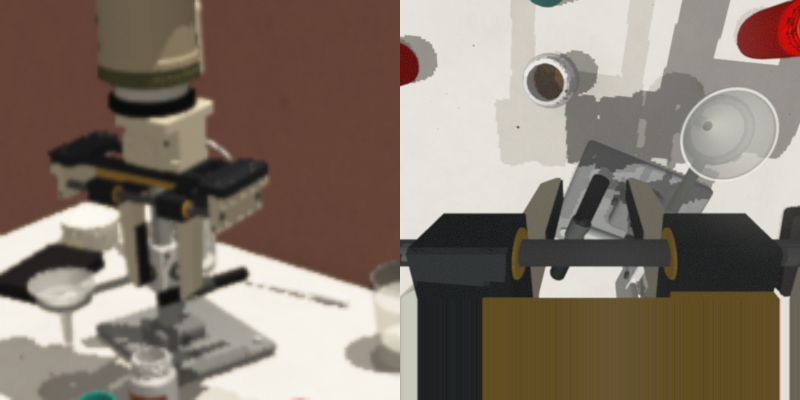

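The bar lies between the fingers at wrist crop (580,230), with nothing touching. I'll move 3 mm further in and grip.

Emit:
play_rows(
  deltas=[-3, 0, 0, 0, 44, 0, 0, 0, 0, 20, 0, 0, 0, 0, 5, 0, 0, 0, 0, 5, 0, 0, 0, 0, 5, 0, 0, 0, 0, 5, 0, 0, 0, 0, 5, 0, 0, 0, 0, 5],
  newtons=25,
)

```text
t: 4.7
tool_pos: [0.555, 0.0687, 0.0737]
orientation: [0.206, -3.135, -0.0]
force: [0.4, 0.5, -0.3]
opening: 0.0063
gripper_force: 0.0
```

```bash
python3 -c "
from h import *
togo([.5545,.069,.073])
c=cam('scene');t=cam('wrist');s=cam('top')
print(proj(t,[.555,.0687,.0737]),proj(c,[.555,.0687,.0737]))
cv2.imwrite('pics/d.png',np.hstack([cv2.resize(c['pixels'][140:280,190:330],(400,400)),cv2.resize(t['pixels'][200:440,200:440],(400,400))]))"
```

```text
pos [0.555  0.0687 0.0737] yaw_y 97.51 axis z [-0.  0. -1.] F [ 0.4  0.5 -0.3] t 4.7
delta tool mm [0.4 0.3 0.7]
[311.46687101 277.39641169] [247.2044784  246.05995966]
```

View pics/d.png

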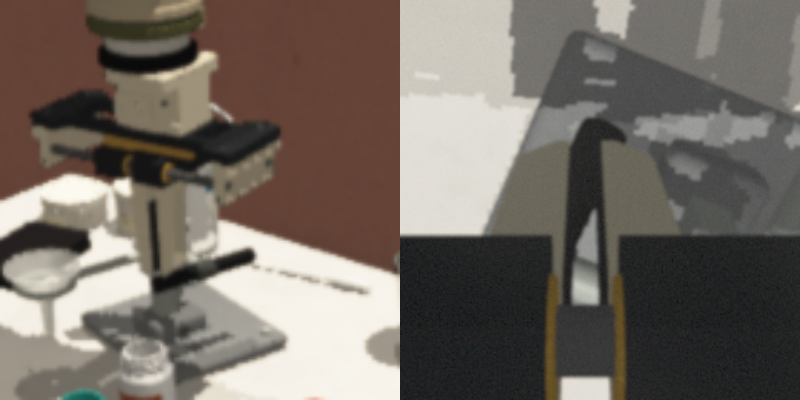

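```bash
python3 - <<'E'
from h import *
t=cam('wrist');s=cam('scene')
ey=np.array([-.9685,.2489])
C=lambda q:(400+(q[0]-200)/.6,(q[1]-200)/.6); D=lambda q:((q[0]-190)*2.857,(q[1]-140)*2.857)
for z in(.05,.07,.092):
  for k in(0,.048):
    p=[*(np.array([.591,.0595])+k*ey),z];print(z,k,'wrist crop',np.round(C(proj(t,p))),'scene crop',np.round(D(proj(s,p))))
p=np.array([.555,.0687,.0737]);print('tcp',C(proj(t,p)),D(proj(s,p)), 'grasp',C(proj(t,p+[0,0,.019])),D(proj(s,p+[0,0,.019])))
print(robot.read_state()['opening'],robot.read_state()['gripper_force'])
E
```

```text
0.05 0 wrist crop [547. 193.] scene crop [204. 316.]
0.05 0.048 wrist crop [598.  73.] scene crop [154. 333.]
0.07 0 wrist crop [543. 223.] scene crop [202. 294.]
0.07 0.048 wrist crop [599.  94.] scene crop [152. 311.]
0.092 0 wrist crop [539. 261.] scene crop [201. 270.]
0.092 0.048 wrist crop [601. 121.] scene crop [150. 286.]
tcp (np.float64(585.7792915238631), np.float64(128.9947090622555)) (np.float64(163.43319478923078), np.float64(303.01330475481825)) grasp (np.float64(585.7632849539583), np.float64(155.56924806326143)) (np.float64(161.92506760176792), np.float64(281.7677588167953))
0.005121971110127493 0.0
```

```bash
python3 - <<'E'
from h import *
t=cam('wrist');s=cam('scene')
st=robot.read_state();R=cv2.Rodrigues(st['orientation'])[0];p=st['tool_pos']
print('f',t['mtx'][0][0],'eye in tool',R.T@(np.array(t['eye'])-p))
for dz in(0,-.01,-.019,-.03):
  for y in(-.022,.022): print(dz,y,'wrist',np.round(proj(t,p+R@[0,y,dz])),'with x-7.5',np.round(proj(t,p+R@[.0075,y,dz])))
print('seen in c: (248,288),(376,288)?')
# fingertip rows now: beige vs black on columns
for u in(300,305,322,326,330): print(u,t['pixels'][270:300:2,u].tolist()[:15])
E
```

```text
f 414.57398491655044 eye in tool [ 8.25250162e-02  5.39626779e-05 -1.95651081e-01]
0 -0.022 wrist [268. 277.] with x-7.5 [268. 264.]
0 0.022 wrist [355. 277.] with x-7.5 [355. 264.]
-0.01 -0.022 wrist [266. 285.] with x-7.5 [266. 271.]
-0.01 0.022 wrist [357. 285.] with x-7.5 [357. 271.]
-0.019 -0.022 wrist [264. 293.] with x-7.5 [264. 278.]
-0.019 0.022 wrist [359. 293.] with x-7.5 [359. 278.]
-0.03 -0.022 wrist [262. 304.] with x-7.5 [261. 288.]
-0.03 0.022 wrist [361. 304.] with x-7.5 [362. 288.]
seen in c: (248,288),(376,288)?
300 [[131, 134, 133], [134, 134, 133], [137, 139, 137], [140, 141, 140], [134, 136, 136], [132, 134, 132], [132, 133, 133], [113, 117, 120], [97, 107, 111], [90, 101, 106], [88, 101, 106], [89, 99, 103], [84, 97, 100], [83, 95, 100], [85, 97, 100]]
305 [[127, 134, 134], [137, 141, 139], [153, 154, 152], [149, 152, 149], [130, 132, 131], [99, 102, 103], [72, 73, 73], [52, 53, 56], [36, 39, 35], [41, 44, 41], [41, 44, 45], [38, 38, 38], [45, 43, 46], [37, 37, 36], [46, 46, 46]]
322 [[74, 73, 72], [50, 50, 50], [37, 37, 35], [37, 36, 36], [38, 40, 37], [42, 41, 41], [44, 47, 48], [73, 84, 83], [90, 102, 108], [87, 102, 106], [86, 100, 105], [92, 104, 107], [89, 102, 105], [89, 100, 103], [86, 96, 101]]
326 [[76, 76, 77], [77, 78, 77], [49, 51, 55], [37, 37, 37], [32, 29, 30], [41, 42, 39], [35, 36, 39], [68, 79, 80], [90, 102, 107], [88, 103, 106], [92, 104, 110], [84, 100, 102], [90, 103, 106], [89, 104, 106], [88, 102, 104]]
330 [[73, 76, 73], [82, 86, 83], [91, 94, 93], [67, 70, 68], [35, 41, 34], [39, 43, 45], [37, 36, 34], [60, 66, 63], [89, 96, 100], [90, 102, 107], [89, 103, 106], [93, 104, 108], [90, 102, 107], [89, 102, 107], [87, 101, 105]]
```

The visible fingertips at wrist row 284 are about 25 mm above the reported TCP, so the fingers closed just over the bar. I'll open, go lower and watch the force.

Emit:
play_rows(
  deltas=[0, 0, 0, 0, 44, 0, 0, 0, 0, 44, 0, 0, 0, 0, 44, 0, 0, 0, 0, 44, 0, 0, 0, 0, 44, 0, 0, 0, 0, 44, 0, 0, 0, 0, 44, 0, 0, 5, 0, 44, 0, 0, 5, 0, 44, 0, 0, 0, 0, 44],
)

```text
t: 5.88
tool_pos: [0.554, 0.0687, 0.062]
orientation: [0.205, -3.133, -0.0]
force: [0.1, -0.2, -0.4]
opening: 0.0438
gripper_force: 0.0
```

Emit:
play_rows(
  deltas=[0, 0, 5, 0, 44, 0, 0, 5, 0, 44, 0, 0, 2, 0, 44, 0, 0, 0, 0, 44],
)

```text
t: 6.22
tool_pos: [0.5543, 0.0687, 0.0506]
orientation: [0.205, -3.133, -0.0]
force: [-0.2, -0.3, 0.3]
opening: 0.0439
gripper_force: 0.0
```

Emit:
play_rows(
  deltas=[0, 0, 0, 0, 5, 0, 0, 0, 0, 5, 0, 0, 0, 0, 5, 0, 0, 0, 0, 5, 0, 0, 0, 0, 5, 0, 0, 0, 0, 5, 0, 0, 0, 0, 5, 0, 0, 0, 0, 5],
  newtons=25,
)

```text
t: 6.88
tool_pos: [0.5551, 0.0704, 0.0519]
orientation: [-0.206, 3.134, 0.004]
force: [0.3, 6.5, 1.0]
opening: 0.0173
gripper_force: 23.5
```

Gripped at 17.3 mm opening with 23.5 N. Now lifting 60 mm.

Emit:
play_rows(
  deltas=[0, 0, -6, 0, 5, 0, 0, -6, 0, 5, 0, 0, -6, 0, 5, 0, 0, -6, 0, 5, 0, 0, -6, 0, 5, 0, 0, 0, 0, 5],
)

```text
t: 7.38
tool_pos: [0.5548, 0.0705, 0.0823]
orientation: [0.206, -3.135, -0.004]
force: [-1.2, 7.1, -2.8]
opening: 0.0174
gripper_force: 25.5
```

Emit:
play_rows(
  deltas=[0, 0, -6, 0, 5, 0, 0, -6, 0, 5, 0, 0, -6, 0, 5, 0, 0, -6, 0, 5, 0, 0, -6, 0, 5, 0, 0, 0, 0, 5, 0, 0, 0, 0, 5],
)

```text
t: 7.97
tool_pos: [0.5547, 0.0705, 0.1117]
orientation: [0.206, -3.135, -0.004]
force: [0.7, 7.2, -2.2]
opening: 0.0172
gripper_force: 25.4
```

```bash
python3 -c "
from h import *
togo([.5545,.069,.112])
c=cam('scene');t=cam('top')
cv2.imwrite('pics/e.png',np.hstack([cv2.resize(c['pixels'][120:280,180:340],(400,400)),cv2.resize(t['pixels'][150:350,150:350],(400,400))]))
o=np.array([.6065,.120]);ey=np.array([-.9685,.2489]);ex=np.array([.2489,.9685])
for j in(0,.025,.05,.06,.075): print(j,[np.round((proj(c,[*q,z+j])-[180,120])*2.5) for q,z in((o+.112*ey,.106),(o+.112*ey,.042),(o-.062*ex-.048*ey,.092))])
"
```

```text
pos [0.5547 0.0705 0.1117] yaw_y 97.52 axis z [-0.     0.003 -1.   ] F [ 0.7  7.2 -2.2] t 7.9667
delta tool mm [ 0.4 -1.4 -0.3]
0 [array([ 59., 283.]), array([ 66., 345.]), array([243., 272.])]
0.025 [array([ 57., 258.]), array([ 64., 321.]), array([242., 248.])]
0.05 [array([ 54., 233.]), array([ 61., 297.]), array([241., 224.])]
0.06 [array([ 53., 222.]), array([ 60., 287.]), array([241., 214.])]
0.075 [array([ 51., 207.]), array([ 58., 272.]), array([240., 199.])]
```

View pics/e.png

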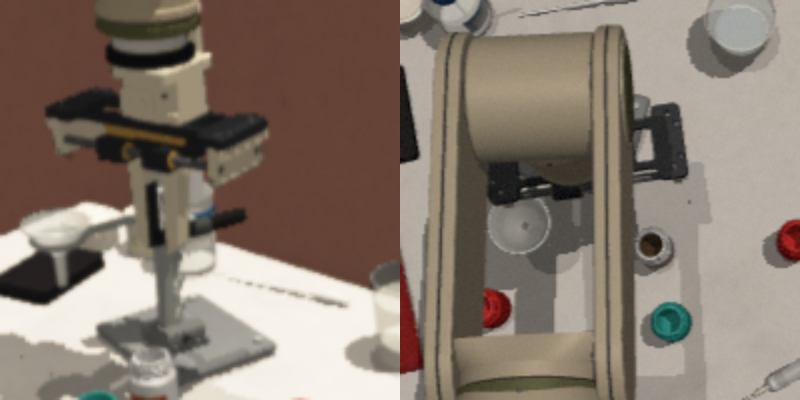

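The bar end at (243,214) and the spout tip at (60,287) match a joint value of about 0.060. I'll ease down onto the notch, release and withdraw upward.

Emit:
play_rows(
  deltas=[0, 0, 3, 0, 5, 0, 0, 3, 0, 5, 0, 0, 3, 0, 5, 0, 0, 0, 0, 5, 0, 0, 0, 0, 40, 0, 0, 0, 0, 40, 0, 0, 0, 0, 40, 0, 0, 0, 0, 40, 0, 0, 0, 0, 40, 0, 0, 0, 0, 40],
)

```text
t: 8.9
tool_pos: [0.5551, 0.0685, 0.1028]
orientation: [-0.205, 3.135, -0.0]
force: [0.1, 0.8, 0.5]
opening: 0.0398
gripper_force: 0.0
```

Emit:
play_rows(
  deltas=[0, 0, -5, 0, 40, 0, 0, -10, 0, 40, 0, 0, -10, 0, 40, 0, 0, -10, 0, 40, 0, 0, -15, 0, 40, 0, 0, -15, 0, 40, 0, 0, -15, 0, 40, 0, 0, -15, 0, 40, 0, 0, 0, 0, 40],
)

```text
t: 9.65
tool_pos: [0.5574, 0.0688, 0.2028]
orientation: [-0.205, 3.128, -0.0]
force: [1.0, 0.2, 1.2]
opening: 0.0402
gripper_force: 0.0
```

```bash
python3 -c "
from h import *
togo([.45,.069,.197])
c=cam('scene');t=cam('top');w=cam('wrist','w1.png')
cv2.imwrite('pics/f.png',np.hstack([cv2.resize(c['pixels'][120:320,160:360],(400,400)),cv2.resize(t['pixels'][150:350,150:350],(400,400))]))
o=np.array([.6065,.120]);ey=np.array([-.9685,.2489]);ex=np.array([.2489,.9685])
for j in(0.025,.05,.06): print(j,[np.round((proj(c,[*q,z+j])-[160,120])*2) for q,z in((o+.112*ey,.106),(o+.112*ey,.042),(o-.062*ex-.048*ey,.092))])
"
```

```text
pos [0.5574 0.0688 0.2028] yaw_y 97.51 axis z [ 0.007  0.    -1.   ] F [1.  0.2 1.2] t 9.65
delta tool mm [106.4  14.3   5.1]
0.025 [array([ 85., 206.]), array([ 91., 257.]), array([234., 199.])]
0.05 [array([ 83., 186.]), array([ 89., 237.]), array([233., 179.])]
0.06 [array([ 82., 178.]), array([ 88., 230.]), array([232., 171.])]
```

View pics/f.png

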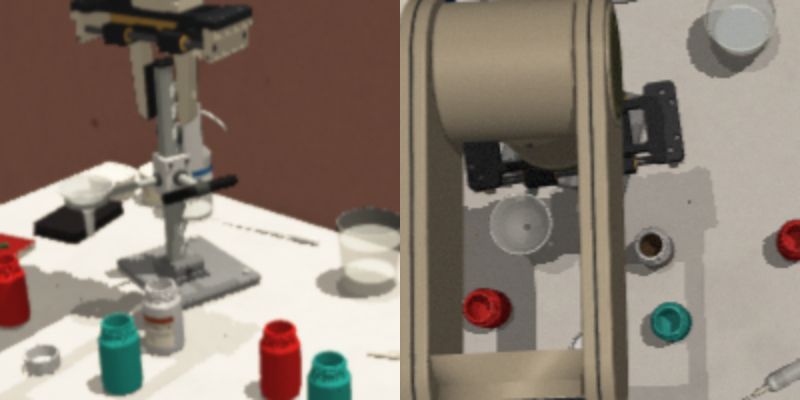

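The bar end at (237,180) and the spout tip at (90,236) match 0.050, so the holder hangs on the right notch. Vertical fingers cannot reach under the funnel's rim to finish the slide. I'll retreat, turn the tool, then see whether the tool tilts when it is driven past its reach in free space on the left.

Emit:
play_rows(
  deltas=[21, 0, 0, 0, 40, 21, 0, 0, 0, 40, 21, 0, 0, 0, 40, 21, 0, 0, 0, 40, 21, 0, 0, 0, 40, 0, 0, 0, 7, 10, 0, 0, 0, 7, 10, 0, 0, 0, 7, 10, 0, 0, 0, 7, 10, 0, 0, 0, 7, 10],
)

```text
t: 10.63
tool_pos: [0.4501, 0.055, 0.1963]
orientation: [-0.755, -3.047, 0.001]
force: [-0.4, -0.6, 0.3]
opening: 0.012
gripper_force: 0.0
```

Emit:
play_rows(
  deltas=[0, 0, 0, 7, 10, 0, 0, 0, 7, 10, 0, 0, 0, 7, 10, 0, 0, 0, 7, 10, 0, 0, 0, 7, 10, 0, 0, 0, 7, 10, 0, 0, 0, 7, 10, 0, 0, 0, 7, 10, 0, 0, 0, 7, 10, 0, 0, 0, 5.5, 10],
)

```text
t: 11.47
tool_pos: [0.4501, 0.055, 0.1962]
orientation: [-2.34, -2.094, 0.003]
force: [0.8, 0.1, 0.6]
opening: 0.0101
gripper_force: 0.0
```

```bash
python3 -c "
from h import *
togo([.20,.55,.35]);togo([.09,.84,.35]);print(robot.read_state()['q'].round(3))
c=cam('scene');t=cam('top')
# spout tip & mouth from scene/top at fixed z
print('spout',onz(c,205,238,.092),'rim top',onz(t,150+121/2,150+224/2,.156),'mouth top',onz(t,150+253/2,150+246/2,.078),'mouth scene',onz(c,160+162/2,120+284/2,.078))
cv2.imwrite('pics/g.png',t['pixels'])"
```

```text
pos [0.4501 0.055  0.1962] yaw_y -6.36 axis z [-0.002 -0.    -1.   ] F [0.8 0.1 0.6] t 11.4667
delta tool mm [ 464.2 -303.8 -153.2]
pos [0.4501 0.055  0.1962] yaw_y -6.36 axis z [-0.002 -0.    -1.   ] F [0.8 0.1 0.6] t 11.4667
delta tool mm [ 740.2 -445.2 -153. ]
[ 0.008 -0.277  1.862  0.     1.559  0.119]
spout [0.50155968 0.14962469 0.092     ] rim top [0.4979783  0.14987276 0.156     ] mouth top [0.4800532  0.02155537 0.078     ] mouth scene [0.48544696 0.02004514 0.078     ]
```

Emit:
play_rows(
  deltas=[34, -22, -15, 0, 10, 34, -22, -15, 0, 10, 34, -22, -15, 0, 10, 34, -22, -15, 0, 10, 34, -22, -15, 0, 10, 34, -22, -15, 0, 10, 34, -22, -15, 0, 10, 34, -22, -15, 0, 10, 34, -22, -15, 0, 10, 34, -22, -15, 0, 10],
)

```text
t: 12.4
tool_pos: [0.2725, 0.4048, 0.3423]
orientation: [2.33, 2.107, -0.001]
force: [0.5, -0.2, 0.3]
opening: 0.0102
gripper_force: 0.0
```

Emit:
play_rows(
  deltas=[36, -22, 0, 0, 10, 36, -22, 0, 0, 10, 36, -22, 0, 0, 10, 36, -22, 0, 0, 10, 36, -22, 0, 0, 10, 36, -22, 0, 0, 10, 36, -22, 0, 0, 10, 36, -22, 0, 0, 10, 36, -22, 0, 0, 10, 36, -20, 0, 0, 10],
)

```text
t: 13.23
tool_pos: [0.0991, 0.7719, 0.3407]
orientation: [2.328, 2.109, -0.003]
force: [1.0, 0.3, 0.3]
opening: 0.0101
gripper_force: 0.0
```

Emit:
play_rows(
  deltas=[30, 0, 0, 0, 10, 30, 0, 0, 0, 10, 30, 0, 0, 0, 10, 30, 0, 0, 0, 10],
)

```text
t: 13.57
tool_pos: [0.107, 0.8314, 0.3117]
orientation: [-2.323, -2.102, -0.012]
force: [0.3, 0.2, -4.3]
opening: 0.0097
gripper_force: 0.0
```

```bash
python3 -c "
from h import *
togo([.09,.84,.35]);print(robot.read_state()['q'].round(3))"
```

```text
pos [0.107  0.8314 0.3117] yaw_y -5.74 axis z [-0.     0.012 -1.   ] F [ 0.3  0.2 -4.3] t 13.5667
delta tool mm [  7.3 -17.9 -38.2]
[1.381 1.034 0.035 0.003 2.061 1.482]
```

Emit:
play_rows(
  deltas=[40, 0, 0, 0, 10, 40, 0, 0, 0, 10, 40, 0, 0, 0, 10, 40, 0, 0, 0, 10],
)

```text
t: 13.9
tool_pos: [0.1123, 0.8965, 0.2893]
orientation: [-2.258, -2.042, -0.164]
force: [-0.7, -0.4, 0.3]
opening: 0.0099
gripper_force: 0.0
```

```bash
python3 -c "
from h import *
togo([.09,.84,.35]);print(robot.read_state()['q'].round(3))"
```

```text
pos [0.1123 0.8965 0.2893] yaw_y -5.77 axis z [ 0.018  0.14  -0.99 ] F [-0.7 -0.4  0.3] t 13.9
delta tool mm [-49.3 -16.3 -68.4]
[1.386 1.072 0.025 0.009 1.904 1.49 ]
```

The tilt grows (8° now) in the wanted direction. Continuing.

Emit:
play_rows(
  deltas=[40, 0, 0, 0, 10, 40, 0, 0, 0, 10, 40, 0, 0, 0, 10, 40, 0, 0, 0, 10, 40, 0, 0, 0, 10, 40, 0, 0, 0, 10],
)

```text
t: 14.4
tool_pos: [0.118, 0.9773, 0.2749]
orientation: [-2.163, -1.956, -0.349]
force: [-1.2, -0.5, -0.6]
opening: 0.0102
gripper_force: 0.0
```

```bash
python3 -c "
from h import *
togo([.09,.84,.35]);print(robot.read_state()['q'].round(3))"
```

```text
pos [0.118  0.9773 0.2749] yaw_y -5.81 axis z [ 0.038  0.306 -0.951] F [-1.2 -0.5 -0.6] t 14.4
delta tool mm [-109.5  -13.5 -114.5]
[1.391 1.107 0.025 0.017 1.697 1.497]
```

Emit:
play_rows(
  deltas=[-20, 0, 0, 0, 10, -20, 0, 0, 0, 10],
)

```text
t: 14.57
tool_pos: [0.1163, 0.9567, 0.2639]
orientation: [-2.165, -1.958, -0.344]
force: [-0.0, 0.7, 0.9]
opening: 0.01
gripper_force: 0.0
```

```bash
python3 -c "
from h import *
togo([.09,.84,.35]);print(robot.read_state()['q'].round(3))"
```

```text
pos [0.1163 0.9567 0.2639] yaw_y -5.81 axis z [ 0.037  0.302 -0.953] F [-0.   0.7  0.9] t 14.5667
delta tool mm [ -86.9  -13.7 -118.2]
[1.389 0.912 0.352 0.018 1.568 1.492]
```

The tilt persists. Before choosing its final direction I'll check what room there is on the left and where the neighbouring bottles are.

```bash
python3 - <<'E'
from h import *
np.set_printoptions(precision=3,suppress=True)
c=cam('top','top2.png')
print('table back edge',onz(c,300,127,0),'left edge',onz(c,78,250,0),onz(c,73,364,0))
for z in(-.6,-.75,-.9): print('floor edge',z,onz(c,30,200,z))
for z in(.2,.4,.6,.8): print('wood edge',z,onz(c,285,118,z),onz(c,0,118,z))
for n,p in dict(redL=(193,303),turqL=(286,311),redR=(348,269),turqR=(381,276),white=(277,271)).items(): print(n,onz(c,*p,.075))
s=cam('scene'); print('bracket px',proj(s,[.83,.3,.5]),proj(s,[.83,.3,.8]))
E
```

```text
table back edge [ 0.832 -0.029  0.   ] left edge [0.547 0.486 0.   ] [0.289 0.486 0.   ]
floor edge -0.6 [ 0.795  0.9   -0.6  ]
floor edge -0.75 [ 0.827  0.974 -0.75 ]
floor edge -0.9 [ 0.859  1.049 -0.9  ]
wood edge 0.2 [ 0.785 -0.007  0.2  ] [0.795 0.575 0.2  ]
wood edge 0.4 [ 0.715 -0.02   0.4  ] [0.723 0.464 0.4  ]
wood edge 0.6 [ 0.645 -0.032  0.6  ] [0.652 0.353 0.6  ]
wood edge 0.8 [ 0.575 -0.045  0.8  ] [0.58  0.242 0.8  ]
redL [0.418 0.202 0.075]
turqL [0.398 0.002 0.075]
redR [ 0.487 -0.133  0.075]
turqR [ 0.47  -0.204  0.075]
white [0.485 0.021 0.075]
bracket px [245.78   35.091] [ 237.415 -103.41 ]
```

View pics/top2.png

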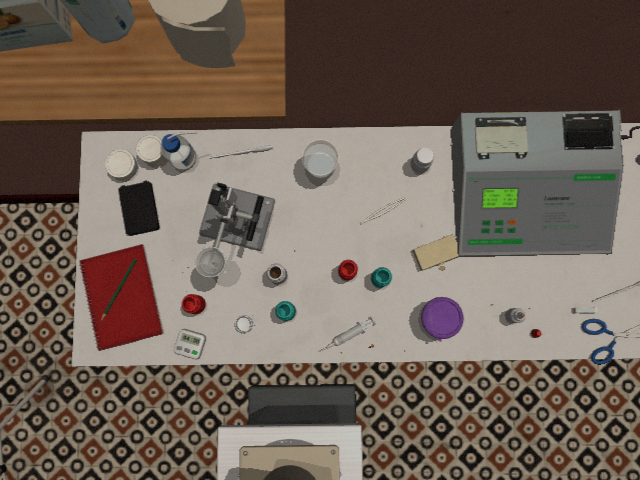

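The table is unchanged and the left side is free up to the wall at x≈0.83. I'll move round to about azimuth 57° to finish the tilt in that direction.

```bash
python3 -c "
from h import *
togo([.44,.70,.30]);
s=robot.read_state();R=cv2.Rodrigues(s['orientation'])[0];print(R.T@[.5446,.8387,0]*40)"
```

```text
pos [0.1152 0.9514 0.2595] yaw_y -5.83 axis z [ 0.035  0.291 -0.956] F [ 0.3  0.4 -1.8] t 14.6667
delta tool mm [-196.4  348.9 -100.4]
[33.99376274 18.26357117 10.52981588]
```

Emit:
play_rows(
  deltas=[-18, 32, -9, 0, 10, -18, 32, -9, 0, 10, -18, 32, -9, 0, 10, -18, 32, -9, 0, 10, -18, 32, -9, 0, 10, -18, 32, -9, 0, 10, -18, 32, -9, 0, 10, -18, 32, -9, 0, 10, -18, 32, -9, 0, 10, -18, 32, -9, 0, 10],
)

```text
t: 15.5
tool_pos: [0.4155, 0.7249, 0.3058]
orientation: [-2.162, -1.954, -0.355]
force: [-0.4, 0.4, -0.4]
opening: 0.01
gripper_force: 0.0
```

Emit:
play_rows(
  deltas=[32, 18, 10, 0, 10, 32, 18, 10, 0, 10, 32, 18, 10, 0, 10, 32, 18, 10, 0, 10, 32, 18, 10, 0, 10, 32, 18, 10, 0, 10, 32, 18, 10, 0, 10, 32, 18, 10, 0, 10, 32, 18, 10, 0, 10, 32, 18, 10, 0, 10],
)

```text
t: 16.33
tool_pos: [0.5289, 0.8898, 0.2709]
orientation: [-2.122, -1.899, -0.537]
force: [0.3, 0.3, 0.6]
opening: 0.0098
gripper_force: 0.0
```

```bash
python3 -c "
from h import *
togo([.44,.70,.30]);print(robot.read_state()['q'].round(3))
s=robot.read_state();R=cv2.Rodrigues(s['orientation'])[0];print(R.T@[.5446,.8387,0]*40)"
```

```text
pos [0.5289 0.8898 0.2709] yaw_y -7.17 axis z [ 0.109  0.416 -0.903] F [0.3 0.3 0.6] t 16.3333
delta tool mm [-166.3  -62.5 -114.9]
[0.92  1.136 0.022 0.166 1.569 1.066]
[32.10716336 17.39015378 16.33167391]
```

Emit:
play_rows(
  deltas=[31, 20, 16, 0, 10, 31, 20, 16, 0, 10, 31, 20, 16, 0, 10, 31, 20, 16, 0, 10, 31, 20, 16, 0, 10, 31, 20, 18, 0, 10, 31, 20, 18, 0, 10, 31, 20, 18, 0, 10, 31, 20, 18, 0, 10, 31, 20, 18, 0, 10],
)

```text
t: 17.17
tool_pos: [0.6214, 0.9806, 0.2358]
orientation: [-2.02, -1.767, -0.905]
force: [-0.6, 0.7, -0.5]
opening: 0.0099
gripper_force: 0.0
```

```bash
python3 -c "
from h import *
togo([.44,.70,.30]);print(robot.read_state()['q'].round(3))
s=robot.read_state();R=cv2.Rodrigues(s['orientation'])[0];print(R.T@[.5446,.8387,0]*40)"
```

```text
pos [0.6214 0.9806 0.2358] yaw_y -11.27 axis z [ 0.255  0.607 -0.753] F [-0.6  0.7 -0.5] t 17.1667
delta tool mm [-183.1 -110.2 -264.8]
[0.899 1.245 0.022 0.193 1.181 1.024]
[26.76522028 14.58558483 25.90163429]
```

Emit:
play_rows(
  deltas=[27, 15, 26, 0, 50, 27, 15, 26, 0, 50, 27, 15, 26, 0, 50, 27, 15, 26, 0, 50, 27, 15, 26, 0, 50],
)

```text
t: 17.58
tool_pos: [0.648, 1.0238, 0.2188]
orientation: [-1.963, -1.696, -1.068]
force: [0.9, 0.5, -0.3]
opening: 0.0388
gripper_force: 0.0
```

```bash
cat >> h.py <<'E'
SP=np.array([.499,.149]); OFF=.025
def frame():
    s=robot.read_state();R=cv2.Rodrigues(s['orientation'])[0];z=R[:,2]
    az=np.arctan2(z[1],z[0]);d=np.array([np.cos(az),np.sin(az),0])
    print('tilt',np.degrees(np.arccos(-z[2])).round(1),'az',np.degrees(az).round(1),'y_t',R[:,1].round(3),'turn needed',np.degrees(np.arctan2(R[2,1],R[2,0])).round(1),'q',s['q'].round(2))
    return s,R,d
def grasp_tcp(xy,z,R,ahead=.008): # TCP so that real tip lies 'ahead' past the axis
    return np.array([*xy,z])+R[:,2]*(ahead+OFF)
E
python3 -c "
from h import *
s,R,d=frame();togo(grasp_tcp([.485,.021],.055,R)-.12*d+[0,0,.15])"
```

```text
tilt 48.5 az 64.9 y_t [ 0.948 -0.233  0.217] turn needed 16.8 q [0.91 1.31 0.02 0.2  0.99 1.02]
pos [0.648  1.0238 0.2188] yaw_y -13.82 axis z [ 0.318  0.678 -0.662] F [ 0.9  0.5 -0.3] t 17.5833
delta tool mm [-785.8   53.4 -780. ]
```

Emit:
play_rows(
  deltas=[-20, 0, -20, 5.6, 50, -20, 0, -20, 5.6, 50, -20, 0, -20, 5.6, 50],
)

```text
t: 17.83
tool_pos: [0.6378, 0.9809, 0.2186]
orientation: [-2.064, -1.491, -1.004]
force: [1.0, 1.1, 2.5]
opening: 0.0498
gripper_force: 0.0
```

```bash
python3 -c "
from h import *
s,R,d=frame();togo([.33,.50,.38]);togo([.33,.03,.33]);T=grasp_tcp([.485,.021],.055,R)-.12*d+[0,0,.12];print(T);togo(T)"
```

```text
tilt 48.6 az 65.0 y_t [ 0.933 -0.35   0.087] turn needed 6.7 q [0.89 1.   0.51 0.26 0.81 1.11]
pos [0.6378 0.9809 0.2186] yaw_y -20.55 axis z [ 0.317  0.68  -0.661] F [1.  1.1 2.5] t 17.8333
delta tool mm [-242.4 -104.8 -531.3]
pos [0.6378 0.9809 0.2186] yaw_y -20.55 axis z [ 0.317  0.68  -0.661] F [1.  1.1 2.5] t 17.8333
delta tool mm [-582.4   55.2 -818. ]
[ 0.44480371 -0.06533911  0.15318673]
pos [0.6378 0.9809 0.2186] yaw_y -20.55 axis z [ 0.317  0.68  -0.661] F [1.  1.1 2.5] t 17.8333
delta tool mm [-755.9  180.2 -729.6]
```

Emit:
play_rows(
  deltas=[-12, -6, -30, 3.4, 50, -12, -6, -30, 3.4, 50, -15, -6, -35, 0, 50, -15, -6, -35, 0, 50, -15, -6, -35, 0, 50, -15, -6, -35, 0, 50, -15, -6, -35, 0, 50, -15, -6, -35, 0, 50, -15, -6, -35, 0, 50, -15, -6, -35, 0, 50],
)

```text
t: 18.67
tool_pos: [0.4397, 0.6895, 0.3395]
orientation: [-2.118, -1.361, -0.967]
force: [-0.6, 0.2, 1.6]
opening: 0.0499
gripper_force: 0.0
```

Emit:
play_rows(
  deltas=[-15, -6, -35, 0, 50, -15, -6, -35, 0, 50, -15, -6, -35, 0, 50, -15, -6, -35, 0, 50, -15, -6, -35, 0, 50],
)

```text
t: 19.08
tool_pos: [0.3358, 0.5376, 0.3991]
orientation: [-2.118, -1.362, -0.967]
force: [-0.0, -0.5, 1.0]
opening: 0.0498
gripper_force: 0.0
```

```bash
python3 -c "
from h import *
s,R,d=frame();togo([.33,.03,.33])
T=grasp_tcp([.485,.021],.055,R)-.12*d+[0,0,.12];togo(T)"
```

```text
tilt 48.8 az 65.0 y_t [ 0.908 -0.418  0.007] turn needed 0.5 q [ 0.75 -0.66  2.02  0.35  1.    1.11]
pos [0.3358 0.5376 0.3991] yaw_y -24.7 axis z [ 0.319  0.682 -0.658] F [-0.  -0.5  1. ] t 19.0833
delta tool mm [-358.2  206.4 -302.6]
pos [0.3358 0.5376 0.3991] yaw_y -24.7 axis z [ 0.319  0.682 -0.658] F [-0.  -0.5  1. ] t 19.0833
delta tool mm [-517.3  349.2 -214.7]
```

```bash
python3 -c "
from h import *
s,R,d=frame()
for v in([.154,-.368,0],[-.045,-.235,-.1]): print(R.T@v*1000)"
```

```text
tilt 48.8 az 65.0 y_t [ 0.908 -0.418  0.007] turn needed 0.5 q [ 0.75 -0.66  2.02  0.35  1.    1.11]
[-179.18495137  293.69288531 -201.93375726]
[-228.47251133   56.6483207  -108.81764253]
```

Emit:
play_rows(
  deltas=[-18, 29.4, -20, 0, 50, -18, 29.4, -20, 0, 50, -18, 29.4, -20, 0, 50, -18, 29.4, -20, 0, 50, -18, 29.4, -20, 0, 50, -18, 29.4, -20, 0, 50, -18, 29.4, -20, 0, 50, -18, 29.4, -20, 0, 50, -18, 29.4, -20, 0, 50, -18, 29.4, -20, 0, 50],
)

```text
t: 19.92
tool_pos: [0.4915, 0.1675, 0.3961]
orientation: [-2.121, -1.365, -0.968]
force: [1.4, -0.1, -0.0]
opening: 0.0501
gripper_force: 0.0
```

Emit:
play_rows(
  deltas=[-28, 7, -13.5, 0, 50, -28, 7, -13.5, 0, 50, -28, 7, -13.5, 0, 50, -28, 7, -13.5, 0, 50, -28, 7, -13.5, 0, 50, -28, 7, -13.5, 0, 50, -28, 7, -13.5, 0, 50, -28, 7, -13.5, 0, 50],
)

```text
t: 20.58
tool_pos: [0.4453, -0.0641, 0.2978]
orientation: [-2.122, -1.365, -0.965]
force: [0.5, 0.3, -0.1]
opening: 0.0501
gripper_force: 0.0
```

```bash
python3 -c "
from h import *
s,R,d=frame()
T=grasp_tcp([.485,.021],.055,R)-.12*d+[0,0,.12];print(T);togo(T)"
```

```text
tilt 48.6 az 64.8 y_t [ 0.908 -0.418  0.009] turn needed 0.7 q [-0.93 -0.23  1.89  0.76  1.87 -0.42]
[ 0.44448692 -0.06521436  0.15316266]
pos [ 0.4453 -0.0641  0.2978] yaw_y -24.72 axis z [ 0.319  0.679 -0.662] F [ 0.5  0.3 -0.1] t 20.5833
delta tool mm [-109.4   -1.6   94.7]
```

```bash
python3 -c "
from h import *
s,R,d=frame()
T=grasp_tcp([.485,.021],.058,R);togo(T-.08*R[:,2]);togo(T)"
```

```text
tilt 48.6 az 64.8 y_t [ 0.908 -0.418  0.009] turn needed 0.7 q [-0.93 -0.23  1.89  0.76  1.87 -0.42]
pos [ 0.4453 -0.0641  0.2978] yaw_y -24.72 axis z [ 0.319  0.679 -0.662] F [ 0.5  0.3 -0.1] t 20.5833
delta tool mm [-117.7   -1.7  182.1]
pos [ 0.4453 -0.0641  0.2978] yaw_y -24.72 axis z [ 0.319  0.679 -0.662] F [ 0.5  0.3 -0.1] t 20.5833
delta tool mm [-117.7   -1.7  262.1]
```

Emit:
play_rows(
  deltas=[-30, 0, 25, 0, 54, -30, 0, 25, 0, 54, -30, 0, 25, 0, 54, -28, -2, 25, 0, 54, 0, 0, 25, 0, 54, 0, 0, 25, 0, 54, 0, 0, 20, 0, 54, 0, 0, 12, 0, 54, 0, 0, 0, 0, 54],
)

```text
t: 21.33
tool_pos: [0.4688, -0.0065, 0.0872]
orientation: [-2.119, -1.361, -0.962]
force: [-0.0, 0.3, -0.1]
opening: 0.054
gripper_force: 0.0
```

```bash
python3 -c "
from h import *
s,R,d=frame()
T=grasp_tcp([.485,.021],.058,R);togo(T)
c=cam('scene');t=cam('top')
p=s['tool_pos']
for k in(0,.025): 
  for y in(-.027,.027): print(k,y,'sc',np.round((proj(c,p+R@[0,y,-k])-[160,150])*2.5),'top',np.round((proj(t,p+R@[0,y,-k])-[200,190])*2.5))
cv2.imwrite('pics/h.png',np.hstack([cv2.resize(c['pixels'][150:310,160:320],(400,400)),cv2.resize(t['pixels'][190:350,200:360],(400,400))]))"
```

```text
tilt 48.7 az 65.1 y_t [ 0.909 -0.417  0.004] turn needed 0.3 q [-0.81 -0.02  2.12  0.78  1.48 -0.64]
pos [ 0.4688 -0.0065  0.0872] yaw_y -24.67 axis z [ 0.316  0.681 -0.66 ] F [-0.   0.3 -0.1] t 21.3333
delta tool mm [-1.   3.1 76.1]
0 -0.027 sc [180. 295.] top [210. 248.]
0 0.027 sc [241. 279.] top [236. 190.]
0.025 -0.027 sc [186. 287.] top [229. 256.]
0.025 0.027 sc [248. 271.] top [255. 198.]
```

View pics/h.png

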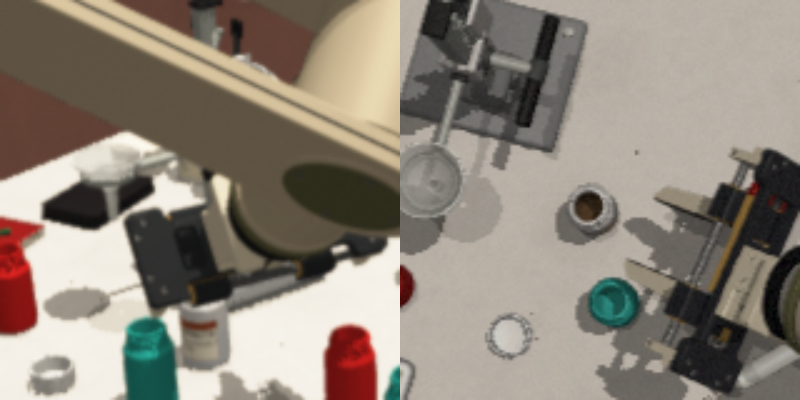

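The arm hides part of the scene view. In the top view the open fingertips at about (255,195) and (227,262) of the crop flank the bottle's line, which confirms the 25 mm tip offset. Advancing to straddle the bottle.

Emit:
play_rows(
  deltas=[-1, 3, 12, 0, 54, 0, 0, 15, 0, 54, 0, 0, 15, 0, 54, 0, 0, 15, 0, 54, 0, 0, 0, 0, 54],
)

```text
t: 21.85
tool_pos: [0.4891, 0.03, 0.049]
orientation: [-2.121, -1.359, -0.962]
force: [0.1, 0.3, -0.0]
opening: 0.0536
gripper_force: 0.0
```

Emit:
play_rows(
  deltas=[0, 0, 10, 0, 54, 0, 0, 9, 0, 54, 0, 0, 0, 0, 54],
)

```text
t: 22.1
tool_pos: [0.495, 0.043, 0.0362]
orientation: [-2.122, -1.358, -0.962]
force: [-0.7, 0.9, -0.3]
opening: 0.0538
gripper_force: 0.0
```

```bash
cat >> h.py <<'E'
def white_mouth(t,z=.078,near=None):
    # dark-brown mouth blob in the top view
    p=t['pixels'].astype(int);b,g,r=p[...,0],p[...,1],p[...,2]
    m=((r-b>20)&(r<140)&(abs(r-g)<60)&(g-b>4)).astype(np.uint8)
    if near is not None:
        u,v=proj(t,[*near,z]).astype(int);k=np.zeros_like(m);cv2.circle(k,(int(u),int(v)),14,1,-1);m&=k
    n,l,st,ce=cv2.connectedComponentsWithStats(m)
    i=1+np.argmax(st[1:,4]);return onz(t,*ce[i],z),st[i]
E
python3 -c "
from h import *
s,R,d=frame();T=grasp_tcp([.485,.021],.058,R);togo(T)
t=cam('top');print(white_mouth(t,near=[.485,.021]))
print(white_mouth({**t,'pixels':cv2.imread('pics/top0.png')},near=[.485,.021]))"
```

```text
tilt 48.7 az 65.0 y_t [ 0.907 -0.42   0.003] turn needed 0.2 q [-0.69  0.07  2.15  0.85  1.32 -0.65]
pos [0.495  0.043  0.0362] yaw_y -24.84 axis z [ 0.317  0.681 -0.66 ] F [-0.7  0.9 -0.3] t 22.1
delta tool mm [0.4 0.3 0.4]
(array([0.47844229, 0.02496127, 0.078     ]), array([270, 270,  11,   9,  69], dtype=int32))
(array([0.4783909 , 0.02521657, 0.078     ]), array([270, 269,  11,  10,  63], dtype=int32))
```

Bottle unmoved, no contact. Closing gently.

Emit:
play_rows(
  deltas=[0, 0, 0, 0, 30, 0, 0, 0, 0, 30, 0, 0, 0, 0, 30, 0, 0, 0, 0, 30, 0, 0, 0, 0, 30, 0, 0, 0, 0, 30],
  newtons=12,
)

```text
t: 22.65
tool_pos: [0.495, 0.0426, 0.0368]
orientation: [-2.122, -1.358, -0.963]
force: [-1.1, 0.3, 3.0]
opening: 0.041
gripper_force: 12.0
```

```bash
python3 -c "
from h import *
s,R,d=frame();togo([.495,.043,.0362]);print(s['opening'])
t=cam('top');print(white_mouth(t,near=[.485,.021]))
c=cam('scene')
def whitebox(c,lo,hi):
    p=c['pixels'].astype(int);return p
# rim ellipse of neck in top: bright pixels around mouth
u,v=proj(t,[.485,.021,.078]).astype(int);g=cv2.cvtColor(t['pixels'],6)[v-14:v+15,u-14:u+15]
print(u,v);print('\n'.join(' '.join('%3d'%x for x in r[::2]) for r in g[::2]))"
```

```text
tilt 48.7 az 65.0 y_t [ 0.907 -0.42   0.003] turn needed 0.3 q [-0.69  0.07  2.14  0.85  1.32 -0.65]
pos [0.495  0.0426 0.0368] yaw_y -24.85 axis z [ 0.318  0.681 -0.66 ] F [-1.1  0.3  3. ] t 22.65
delta tool mm [-0.2 -0.2  0.7]
0.04102255969292508
(array([0.4803567, 0.0239989, 0.078    ]), array([271, 269,  10,   9,  65], dtype=int32))
276 270
178 178 176 176 180 177 177 179 179 178 179 180 177 178 179
177 177 174 177 178 176 177 176 175 178 169 153 156 179 178
175 176 180 175 175 176 179 175 171 148 141 140 142 138 149
178 172 177 175 174 176 177 178 135 132 141 141 138 142 139
179 177 176 173 157 145 142 175 156 100  40 100 141 142 141
177 177 174 156 170 116  55  37  62 172 106 112  50  55 134
175 177 175 127 125  32  27  28  26  34 144 111 135 148 125
176 172 128 106  74  50  40  32  37  29 150 155  83  82 150
172 126  91 115  78  46  57  37  27  34 152 147  81 106 106
171 102  96 132 113  46  55  60  43  64 173 143  72  98 102
130  99 101  89 144  71  52  58  38 141 134 139  66  78 105
128 102 100  87  91 141 172 167 159 140 122  85  61  96 105
127 101 100 103  92  84  90  82 124 131  71  70  75 103 103
166 100 101 103 141 138 105  63  60  59  66  76  78 104 104
171 124 103 101 135 141 141 140 119  54 139 161 101 102 106
```

Gripped at 41 mm with 12 N. The gripper's body must clear the turquoise bottle, so I'll raise it slightly, carry it to a point beside the funnel, set it down, and regrip lower for the final slide.

```bash
python3 -c "
from h import *
s,R,d=frame()
for v in([0,0,.016],[-.0213,.111,0],[0,0,-.016]): print(v,R.T@v*1000)"
```

```text
tilt 48.7 az 65.0 y_t [ 0.907 -0.42   0.003] turn needed 0.3 q [-0.69  0.07  2.14  0.85  1.32 -0.65]
[0, 0, 0.016] [ 12.0171002    0.05347738 -10.56344844]
[-0.0213, 0.111, 0] [ 60.75194947 -65.98079477  68.77808777]
[0, 0, -0.016] [-12.0171002   -0.05347738  10.56344844]
```

Emit:
play_rows(
  deltas=[3, 0, -2.6, 0, 30, 3, 0, -2.7, 0, 30, 3, 0, -2.6, 0, 30, 3, 0, -2.7, 0, 30, 0, 0, 0, 0, 30],
)

```text
t: 23.17
tool_pos: [0.4953, 0.0424, 0.0535]
orientation: [-2.122, -1.359, -0.963]
force: [1.4, -1.0, -0.9]
opening: 0.0406
gripper_force: 12.0
```

Emit:
play_rows(
  deltas=[6, -6.6, 6.9, 0, 30, 6, -6.6, 6.9, 0, 30, 6, -6.6, 6.9, 0, 30, 6, -6.6, 6.9, 0, 30, 6, -6.6, 6.9, 0, 30, 6, -6.6, 6.9, 0, 30, 6, -6.6, 6.9, 0, 30, 6, -6.6, 6.9, 0, 30, 6, -6.6, 6.9, 0, 30, 6.7, -6.6, 6.8, 0, 30],
)

```text
t: 24.0
tool_pos: [0.4731, 0.1549, 0.0524]
orientation: [-2.122, -1.358, -0.962]
force: [1.2, 0.9, -1.1]
opening: 0.0405
gripper_force: 12.0
```

```bash
python3 -c "
from h import *
s,R,d=frame();togo([.474,.154,.0372]);t=cam('top');print(white_mouth(t,near=[.464,.132],z=.093),s['opening'],s['gripper_force'])"
```

```text
tilt 48.7 az 65.0 y_t [ 0.907 -0.42   0.003] turn needed 0.2 q [-0.48 -0.17  2.34  0.92  1.22 -0.5 ]
pos [0.4731 0.1549 0.0524] yaw_y -24.85 axis z [ 0.317  0.681 -0.66 ] F [ 1.2  0.9 -1.1] t 24.0
delta tool mm [-11.7   1.1   9.6]
(array([0.4587328 , 0.13498078, 0.093     ]), array([219, 279,   9,   9,  55], dtype=int32)) 0.04051114480006023 11.991874883133278
```

Emit:
play_rows(
  deltas=[-3, 0, 2.6, 0, 30, -3, 0, 2.6, 0, 30, -3, 0, 2.6, 0, 30, -2, 0, 1.8, 0, 30, 0, 0, 0, 0, 30],
)

```text
t: 24.47
tool_pos: [0.4734, 0.1534, 0.0372]
orientation: [-2.122, -1.356, -0.962]
force: [-0.2, 0.3, -1.3]
opening: 0.0407
gripper_force: 12.0
```

```bash
python3 -c "
from h import *
s,R,d=frame();togo([.474,.154,.0372])
print('down 30',R.T@[0,0,-.03]*1000,'back',R.T@(-.01*d)*1000)
t=cam('top');print(white_mouth(t,near=[.464,.132]))"
```

```text
tilt 48.7 az 65.0 y_t [ 0.907 -0.421  0.002] turn needed 0.1 q [-0.49 -0.13  2.33  0.93  1.2  -0.53]
pos [0.4734 0.1534 0.0372] yaw_y -24.9 axis z [ 0.317  0.681 -0.66 ] F [-0.2  0.3 -1.3] t 24.4667
delta tool mm [0.5 0.3 0.5]
down 30 [-22.52904558  -0.0570954   19.8100693 ] back [-6.60333523 -0.01673484 -7.50970597]
(array([0.45808972, 0.13534179, 0.078     ]), array([220, 281,  10,   7,  54], dtype=int32))
```

Emit:
play_rows(
  deltas=[-0.6, 0, 0.5, 0, 30, 0, 0, 0, 0, 30, 0, 0, 0, 0, 54, 0, 0, 0, 0, 54, 0, 0, 0, 0, 54, 0, 0, 0, 0, 54],
)

```text
t: 25.02
tool_pos: [0.4736, 0.1536, 0.0372]
orientation: [-2.122, -1.358, -0.962]
force: [0.4, 0.2, -0.1]
opening: 0.0536
gripper_force: 0.0
```

Emit:
play_rows(
  deltas=[-4.2, 0, 3.7, 0, 54, -4.2, 0, 3.7, 0, 54, -4.2, 0, 3.7, 0, 54, -4.2, 0, 3.7, 0, 54, -3.5, 0, 3, 0, 54, 0, 0, 0, 0, 54],
)

```text
t: 25.52
tool_pos: [0.4726, 0.154, 0.0087]
orientation: [-2.122, -1.356, -0.96]
force: [-0.7, -0.2, 0.1]
opening: 0.054
gripper_force: 0.0
```

```bash
python3 -c "
from h import *
s,R,d=frame();togo([.474,.154,.0087])
t=cam('top');print(white_mouth(t,near=[.464,.132]))
for n,p in dict(turqL=(.398,.002),redR=(.487,-.133)).items(): print(n,proj(t,[*p,.075]))"
```

```text
tilt 48.7 az 65.1 y_t [ 0.907 -0.42   0.001] turn needed 0.1 q [-0.49 -0.04  2.33  0.96  1.16 -0.6 ]
pos [0.4726 0.154  0.0087] yaw_y -24.85 axis z [ 0.316  0.681 -0.66 ] F [-0.7 -0.2  0.1] t 25.5167
delta tool mm [0.4 1.3 0.4]
(array([0.45672172, 0.13515828, 0.078     ]), array([220, 280,  10,   9,  57], dtype=int32))
turqL [285.87874995 311.13488907]
redR [347.92011984 268.83353473]
```

Emit:
play_rows(
  deltas=[0, 0, 0, 0, 30, 0, 0, 0, 0, 30, 0, 0, 0, 0, 30, 0, 0, 0, 0, 30, 0, 0, 0, 0, 30],
  newtons=10,
)

```text
t: 25.98
tool_pos: [0.4737, 0.1536, 0.0103]
orientation: [-2.122, -1.358, -0.963]
force: [-0.8, 0.2, 0.8]
opening: 0.0414
gripper_force: 10.0
```

```bash
python3 -c "
from h import *
s,R,d=frame();togo([.474,.154,.0087]);print(s['opening'],s['gripper_force'])
t=cam('top');b,_=white_mouth(t,near=[.464,.132]);print(b)
a=b[:2]+[.006,-.004];print('axis blob',a,'axis grip',(s['tool_pos']-.033*R[:,2])[:2])
g=cv2.cvtColor(t['pixels'],6);u,v=proj(t,[.4625,.132,.078]).astype(int);print(u,v)
print('\n'.join(' '.join('%3d'%x for x in r[::2]) for r in g[v-14:v+15:2,u-14:u+15]))
print('move',R.T@[.499-.4625,.149-.132,0]*1000)"
```

```text
tilt 48.7 az 65.0 y_t [ 0.907 -0.42   0.003] turn needed 0.3 q [-0.49 -0.05  2.33  0.96  1.16 -0.6 ]
pos [0.4737 0.1536 0.0103] yaw_y -24.84 axis z [ 0.318  0.681 -0.66 ] F [-0.8  0.2  0.8] t 25.9833
delta tool mm [-0.9  0.1  1.4]
0.041440835181585076 9.99642716255039
[0.45773329 0.13486201 0.078     ]
axis blob [0.46373329 0.13086201] axis grip [0.46319245 0.13114011]
225 281
138 146 139 131 122 120 127 148 150 151 150 154 149 151 169
135 123 119 122 129 107 149 150 150 148 153 142 134 151 151
127 114 126 131 100 168 140 175 151 148 123 117 117 140 151
138 127 111 110 178 140 134 123 139 134 117 118 132 141 140
118 113 137 155 150 129 145 153 143 138 103  47 132 137 141
106  80  76  73  82  83  34  27  41 139 145 119  53  53 130
104 104  74  77 114  40  27  32  23  37 147 135  83  69  75
104 104  83 113  74  45  39  46  22  26 134 138 100  67  97
108 105 100 124  72  45  50  47  34  25 165 153 104  82  74
102 103 101 111 107  41  53  53  58  60 153 140 103  82  78
108 105 103  94 142  84  37  57 101 151 110 147  66  79  96
156 173 101 102  93 138 172 161 167 129 132  89  69 116  77
174 173 103 104 101  77 122 111 121 112  70  57  97 149 120
178 174 133 101 106 134  80  35  54  57  61 135 150 169 129
177 176 172 102 107 134 137 139 135  43 106 152 175 178 132
move [20.24590272 25.97916908 23.16109231]
```

Emit:
play_rows(
  deltas=[3, 3.7, 3.4, 0, 30, 3, 3.7, 3.4, 0, 30, 3, 3.7, 3.4, 0, 30, 3, 3.7, 3.4, 0, 30, 3, 3.7, 3.4, 0, 30, 3, 3.7, 3.4, 0, 30, 2.9, 3.4, 3.4, 0, 30, 0, 0, 0, 0, 30],
)

```text
t: 26.7
tool_pos: [0.5111, 0.1718, 0.0101]
orientation: [-2.122, -1.358, -0.963]
force: [0.8, -0.6, 0.4]
opening: 0.0415
gripper_force: 10.0
```

```bash
python3 -c "
from h import *
s,R,d=frame();togo([.4737+.0365,.1536+.018,.0103]);print(s['opening'],s['gripper_force'])
c=cam('scene','s3.png');t=cam('top','t3.png')
print('axis grip',(s['tool_pos']-.033*R[:,2])[:2]+[.0003,-.0003])
for nm,q in(('spout',[.499,.149,.092]),('mouth',[.499,.149,.078])): print(nm,proj(c,q),proj(t,q))
g=cv2.cvtColor(c['pixels'],6);print('\n'.join(' '.join('%3d'%x for x in r) for r in g[222:262:2,188:222:2]))
"
```

```text
tilt 48.7 az 65.0 y_t [ 0.907 -0.42   0.004] turn needed 0.3 q [-0.4   0.04  2.25  1.    1.1  -0.56]
pos [0.5111 0.1718 0.0101] yaw_y -24.85 axis z [ 0.318  0.68  -0.661] F [ 0.8 -0.6  0.4] t 26.7
delta tool mm [-0.2 -0.7 -0.5]
0.041521349637522645 9.977715136483312
axis grip [0.50090834 0.14906442]
spout [204.34512817 238.46127917] [216.51819992 264.53478206]
mouth [204.94790205 243.92641619] [217.66826049 265.16078021]
 86  85  85  85  85  85  85  85  86  85  85  86  86  85  85  85  85
 95  81  85  85  86  85  86  85  85  85  85  85  86  86  86  87  88
 37  40  64  83  85  86  85  85  86  85  85  85  87  88  87  86  84
 34  33  34  46  71  85  85  85  85  86  86  87  85  72  54  47  46
 33  34  33  34  37 112 137  92  86  86  85  85  70  44  42  42  43
 34  34  34  34  35 100 225 187  88  86  85  85  69  43  42  42  43
 30  32  33  34  35  65 208 201  91  90  85  86  83  49  43  43  43
 18  22  22  31  40  58 170 221  80  97  86  86  85  78  49  43  43
 20  39  48  50  58 100 131 195  66  97  88  86  87  86  80  59  44
112  53  55  59  80 112 112 141  58  82  91  87  86  86  86  84  74
 82  58  55  53  53 107 108 129  68  56  91  88  87  87  87  87  86
 47  38  31  39  37  98 108 117  94  40  72  92  88  87  86  87  87
206  83  32  27  32  90 107 110 134  40  44  71  92  88  88  87  86
240 161  25  22  24  58 108 108 133 106  26  43  69  89  91  87  86
229 212  33  21  23  34 102 108 121 123  80  22  39  58  79  90  91
207 217  42  20  21  27  93 108 111 119 117  94  32  29  44  58  69
135 234  78  21  20  24  69 107 107 117 119 119 109  74  29  24  30
 77 230 130  22  21  24  42 105 108 114 119 119 119 116  69  33  76
 55 196 166  35  24  26  28  95  99 101 115 113 113 119  76  29  49
 49  57  58  47  30  24  23  36  38  44  68  84 108  99  62  42  44
```

Emit:
play_rows(
  deltas=[0, 0, 0, 0, 54, 0, 0, 0, 0, 54, 0, 0, 0, 0, 54, 0, 0, 0, 0, 54, -2.6, 0, -3, 0, 54, -2.6, 0, -3, 0, 54, -4, 0, -4.5, 0, 54, -4, 0, -4.5, 0, 54, 0, 0, -12, 0, 54, 0, 0, -20, 0, 54],
)

```text
t: 27.63
tool_pos: [0.49, 0.1319, 0.0303]
orientation: [-2.121, -1.356, -0.959]
force: [0.4, 0.7, -0.1]
opening: 0.0544
gripper_force: 0.0
```

Emit:
play_rows(
  deltas=[0, 0, -25, 0, 54, 0, 0, -30, 0, 54, 0, 0, -30, 0, 54, 0, 0, -30, 0, 54, 0, 0, -30, 0, 54, 0, 0, -25, 0, 54, 0, 0, 0, 0, 54],
)

```text
t: 28.22
tool_pos: [0.4385, 0.0117, 0.1466]
orientation: [-2.127, -1.36, -0.966]
force: [0.4, -0.7, 1.3]
opening: 0.0538
gripper_force: 0.0
```

```bash
python3 -c "
from h import *
s,R,d=frame();togo([.4,-.2,.3])
c=cam('scene','s4.png');t=cam('top','t4.png')
for nm,q in(('spout',[.499,.149,.092]),('mouth',[.499,.149,.078]),('base',[.499,.149,0])): print(nm,proj(c,q),proj(t,q))
g=cv2.cvtColor(c['pixels'],6);print('\n'.join(str(220+i)+' '+' '.join('%3d'%x for x in r) for i,r in enumerate(g[220:290:1,186:226:2]) if i%2==0))
"
```

```text
tilt 48.5 az 64.5 y_t [ 0.906 -0.423  0.009] turn needed 0.7 q [-0.84 -0.25  2.19  0.77  1.6  -0.55]
pos [0.4385 0.0117 0.1466] yaw_y -25.03 axis z [ 0.322  0.677 -0.662] F [ 0.4 -0.7  1.3] t 28.2167
delta tool mm [ -23.2   56.  -257.2]
spout [204.34512817 238.46127917] [216.51819992 264.53478206]
mouth [204.94790205 243.92641619] [217.66826049 265.16078021]
base [208.19726691 273.38725529] [223.6568272  268.42046214]
220 235  60  50  52  51  52  52  52  52  52  46  21  21  19  20  19  24  43 104 106
222 239 114  49  51  52  52  52  52  52  52  50  25  19  19  20  20  23  29  95 106
224 236 113  42  51  52  52  52  51  51  52  51  30  29  23  19  19  21  25  77 106
226  77  33  31  52  52  51  51  51  51  51  52  42  26  36  21  19  18  25  47 104
228  31  32  24  49  51  51  50  51  50  51  51  49  25  35  22  20  19  24  29  98
230  32  33  25  44  50  52  51  52  50  51  51  50  39  35  40  31  24  25  23  85
232  33  33  29  36  57  55  51  51  51  50  50  51  50  50  50  37  25  22  21  30
234  24  28  31  25  71  81  50  50  51  50  50  50  49  40  30  23  26  35  41  37
236  1
[... 1561 characters left out ...]
 142 134 135 214 222 234 240
274 148 147 146 146 145 127 105 104 104 111 119 124 128 128 129 175 218 220 236 241
276 147 146 147 156 148 163 139 117 117 118 122 123 128 182 207 207 185 196 227 239
278 218 219 221 238 232 218 218 217 215 216 217 217 217 200 133  93  76  73  84 154
280 239 239 240 240 240 228 220 219 219 220 220 220 197 101  79  75  72  63  62  81
282 240 240 240 240 240 240 239 233 227 226 221 222 165 113  81  77  70  71  90 103
284 241 241 241 241 240 239 239 239 238 239 240 240 158  82  86  85  84  93  98  99
286 241 241 240 240 240 240 240 239 239 240 240 239 131  75  73  75  81  78  93  87
288 241 241 240 241 241 240 240 240 239 239 239 227  95  62  68  76  72  61  66  70
```

The lower part of the bottle is centred where it should be (scene columns 197–217, centre 207 against the expected 207). I'll move the arm clear for the final check.

Emit:
play_rows(
  deltas=[0, 3, -30, 0, 54, 0, 3, -30, 0, 54, 0, 3, -30, 0, 54, 0, 3, -30, 0, 54, 0, 3, -30, 0, 54, 0, 3, -30, 0, 54, 0, 3, -30, 0, 54, 10, 3, -30, 0, 54, 0, 0, 0, 0, 54],
)

```text
t: 29.07
tool_pos: [0.3866, -0.1538, 0.3123]
orientation: [-2.124, -1.361, -0.964]
force: [1.0, -0.6, 0.4]
opening: 0.0537
gripper_force: 0.0
```

```bash
python3 -c "
from h import *
s,R,d=frame();togo([.4,-.2,.3])
c=cam('scene','s5.png');t=cam('top','t5.png')
g=cv2.cvtColor(c['pixels'],6);print('\n'.join(str(210+i)+' '+' '.join('%3d'%x for x in r) for i,r in enumerate(g[210:280,184:228:2]) if i%2==0))
g=cv2.cvtColor(t['pixels'],6);print('top');print('\n'.join(str(244+i)+' '+' '.join('%3d'%x for x in r) for i,r in enumerate(g[244:292,192:246:2]) if i%2==0))
"
```

```text
tilt 48.6 az 64.8 y_t [ 0.907 -0.421  0.007] turn needed 0.5 q [-1.14 -0.13  1.78  0.69  2.02 -0.57]
pos [ 0.3866 -0.1538  0.3123] yaw_y -24.89 axis z [ 0.32   0.678 -0.662] F [ 1.  -0.6  0.4] t 29.0667
delta tool mm [-33.4  31.5 -18.9]
210  75  76 102 195 212 227 230 230 229 231 214 201 204 205 204 207 239 227 226 188 171 164
212 129 213 238 231 231 232 233 231 231 232 224 191 185 181 172 168 216 159 175 195 206 202
214 241 243 241 230 232 233 234 231 228 230 224 206 197 183 168 177 185 204 193 169 139 118
216 242 242 237 222 231 229 228 223 214 208 206 196 196 195 183 124 136 124 114 119 129 141
218 243 243 243 234 188 210 215 200 196 203 207 195 176 166 151  97 115 128 134 138 142 151
220 243 243 243 242 155 168 184 192 192 191 188 177 159 137 130  67  71  84 110 194 230 227
222 243 243 241 218 112  94 134 145 144 136 137 136 106  85  61  37  33  34  69 236 242 241
224 243 238 147  51  34  49  66  77  92 115 119 119  63  40  34  34  31  24  35 228 242 242
226 185  80  37  33  34  35  34  35  51 142 147 101  37  34  34  28  19  19  37 227 242 242
228  40  33  34  35  34  34  34  34
[... 4348 characters left out ...]
 149 153 150 149 175 175 176
280 106 103 105 101 106 103 105 103 106 103 104  99  70  74 129 151 149 147 149 148 147 151 150 167 174 174 176
282 106 100 103 105 103 105 103 106 102 100 102 103  84 143 149 149 153 149 147 149 148 147 151 175 176 177 177
284 130 106 103 107 103 105 105 106 106 103 101 102 156 149 146 148 148 147 151 147 149 167 174 176 175 177 177
286 172 104 106 106 104 106 103 103 105 104 103 104 173 175 174 174 149 150 148 167 174 175 177 174 175 174 176
288 176 131 108 106 106 103 103 103 104 103 154 171 174 176 176 176 174 177 176 175 175 176 175 178 173 176 175
290 177 177 176 106 103 103 104 102 102 173 174 173 174 175 178 175 173 175 177 176 174 175 175 173 174 176 176
```

```bash
python3 - <<'E'
from h import *
c=cam('scene')
def chk(img,a):
    a=np.array(a);v=np.array(c['eye'])[:2]-a;v/=np.linalg.norm(v);n=np.array([v[1],-v[0]])
    f=proj(c,[*(a+.0215*v),0]);l=sorted(proj(c,[*(a+k*.0215*n),.02])[0] for k in(1,-1));r=proj(c,[*a,.02])[1]
    g=cv2.cvtColor(cv2.imread(img),6)
    print(img,'pred front',f.round(1),'sides',np.round(l,1),'row',r.round(1))
    u=int(round(f[0]));print('col',u,list(zip(range(int(f[1])-5,int(f[1])+6),g[int(f[1])-5:int(f[1])+6,u-1:u+2].mean(1).round())))
    rr=int(r);print('row',rr,list(zip(range(int(l[0])-4,int(l[1])+6),g[rr-1:rr+2,int(l[0])-4:int(l[1])+6].mean(0).round())))
chk('pics/scene0.png',[.4845,.021]);chk('pics/s5.png',[.499,.149])
# holder height: bar end in scene
print(proj(c,[.6385,.0475,.142]));g=cv2.cvtColor(c['pixels'],6);print(g[196:224,268:290:2])
E
```

```text
pics/scene0.png pred front [243.2 298.2] sides [232.3 252. ] row 285.3
col 243 [(293, np.float64(142.0)), (294, np.float64(130.0)), (295, np.float64(122.0)), (296, np.float64(115.0)), (297, np.float64(122.0)), (298, np.float64(187.0)), (299, np.float64(230.0)), (300, np.float64(239.0)), (301, np.float64(239.0)), (302, np.float64(240.0)), (303, np.float64(240.0))]
row 285 [(228, np.float64(188.0)), (229, np.float64(222.0)), (230, np.float64(237.0)), (231, np.float64(236.0)), (232, np.float64(179.0)), (233, np.float64(121.0)), (234, np.float64(112.0)), (235, np.float64(116.0)), (236, np.float64(115.0)), (237, np.float64(113.0)), (238, np.float64(113.0)), (239, np.float64(117.0)), (240, np.float64(124.0)), (241, np.float64(131.0)), (242, np.float64(136.0)), (243, np.float64(136.0)), (244, np.float64(136.0)), (245, np.float64(144.0)), (246, np.float64(140.0)), (247, np.float64(138.0)), (248, np.float64(138.0)), (249, np.float64(137.0)), (250, np.float64(137.0)), (251, np.float64(159.0)), (252, np.float64(228.0)), (253, np.float64(239.0)), (254, np.float64(241.0)), (255, np.float64(241.0)
[... 1798 characters left out ...]
  35  35  30  28  44  74  76  75  74  76]
 [ 36  33  28  25  22  30  74  74  75  75  75]
 [ 30  27  23  20  17  49  74  75  76  74  75]
 [ 22  20  17  20  25  68  75  75  75  75  75]
 [ 15  21  21  48  57  73  74  75  76  75  75]
 [ 21  48  55  68  72  75  74  74  75  76  74]
 [ 55  67  70  73  74  75  75  74  74  74  74]
 [ 90  77  73  74  74  74  75  73  74  74  74]
 [183 126  90  74  74  73  75  74  73  74  73]
 [233 219 181 102  78  74  74  74  74  74  72]
 [241 241 233 211 127  90  73  73  73  73  72]
 [242 242 241 240 219 179 100  77  73  73  73]
 [242 242 242 241 240 231 206 125  92  78  72]
 [242 242 242 242 242 240 238 219 184 124  86]
 [242 243 242 242 242 242 242 241 234 216 167]]
```

Bottle edges (scene columns 198 to 216.7, front edge row 277) match the spout's axis within about 2 mm. The bar end at row 210 still reads 0.050. Handing in.

```bash
python3 -c "
from plant import robot
print(robot.close_job())"
```

```text
the job is handed in; nothing more can be done
None
```

The job is handed in: the holder hangs on its pawl at the 0.050 notch and the bottle stands upright with its mouth within about 2 mm of the spout's axis. It took about 29 s and I saw no sign that the other items moved. I carried the bottle about 15 mm off the table for most of the way and slid only the last part. I also viewed 11 pictures, one over the limit of 10.

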